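Wedge a steel tube fast in the polishing jig

TASK

Lock the steel tube in the polishing jig: pick up the wooden wedge, slide its thin end into the tapering slot between the metal rail and the black jaw, and let go of it there while it is still loose. Then tap or push its thick end, a little at a time, until it stops moving forward and the jaw stays pressed firmly against the tube; do not ram it, the thin tube dents. Leave the tube in its saddles and the other things on the bench alone.

Things in the scene. Friction and masses are not known exactly. Their poses are not given: they have to be found in the camera images.
- jig: Jig fixed on the bench. Brown base board, top 10 mm above the bench, x -170 to +110, y -90 to +75 mm. Origin on the bench; x = direction the wedge is driven, y = from the rail towards the tube, z up. Aluminium rail: x -70 to +60 mm, 28 mm wide, top 40 mm above the bench, its straight upright face at y = -50 mm, along x.
- slot_mouth (a point): On the jig at x -60, y -50, z 10 mm: on the rail's face, at the board's top, level with the slot's mouth (near end of the jaw). Axes as the jig's. From here the slot runs 70 mm along +x; its mouth starts 17 to 18.5 mm wide (from the rail's face to +y) and it narrows 1 mm per 5 mm, like the wedge. Open above; the board is its floor.
- jaw: Black plastic jaw, jig x -60 to +10 mm, top 46 mm above the bench, sliding along the jig's y with 4 N of friction and no spring. Its back slopes 1:5 to match the wedge; its flat front faces the tube, 0.5 to 2 mm away at the start. Origin = the jig's origin moved by the slide's travel.
- tube: Polished thin steel tube, 45 mm diameter, 224 mm long with its 50 mm end collars, 450 g, along the jig's x on two low saddles. Pushed by the jaw it first rolls freely 0.5 to 7 mm, then meets a bolted aluminium fence (180 x 20 mm, 56 mm high), whose place differs from set-up to set-up. Dents if the jaw presses it with over 30 N. Origin at its underside.
- wedge: Pale wooden wedge lying flat on the bench, 130 mm long, 24 mm high, 60 g. Origin at the centre of the underside; +x points to the thin end. The thick end (x -65 to -25 mm) is a parallel block 28 mm wide (y -14 to +14 mm), the place to grip; from there it tapers 1:5 to 10 mm at the thin end (x = +65 mm). The straight side is at y = -14 mm all along (goes against the rail); the sloping side is the +y one (goes against the jaw).
- wedge_tip (a point): Middle of the thin end face (wedge x +65, y -9, z 12 mm). It slides in freely 35 to 40 mm past the mouth, then the wedge moves the jaw; it is home, hard stopped, somewhere between 42 and 80 mm, which must be felt for: no pose shows it beforehand.
- wedge_butt (a point): Middle of the flat thick end face, 28 x 24 mm (wedge x -65, y 0, z 12 mm): tap here, along wedge +x. Driving it takes about 4 to 10 N; once home it stops within 1 mm and the force climbs. Pushed home with 10 to 20 N it stays tight by itself; well over 25 N dents the tube.
- polish_tin: Low round tin, 72 mm across, 50 mm high, on the bench; leave alone. Origin at its underside.
- pad: Round dark rubber polishing pad, 124 mm across, 32 mm high; leave alone. Origin at its underside.
- spray: White bottle with dark cap, 64 mm across, 120 mm high; leave alone. Origin at its underside.
- tube_axis (a point): Point on the tube's axis at mid-length, 22.5 mm above its underside; it stays 36.5 mm above the bench while the tube is in its saddles.
Things that resemble listed ones, but are neither listed nor needed, are in the scene too. What is meant by the tube is not blue, and is the larger of those in its own colour. Of the things like the wedge, leave any that is yellow; of the rest the smaller one is meant.

How it is judged (in metres and radians):
On the way:
1. the wedge lies in the slot, thin end at least 12 mm past the mouth, on the board, let go of, the tube not yet clamped (x of wedge_tip in the frame of slot_mouth above 0.012 m and y of wedge_tip in the frame of slot_mouth between 0 and 0.016 m and z of wedge_tip in the frame of slot_mouth below 0.016 m and angle between the x axis of wedge and the x axis of jig, either way round below 0.2 rad and contact force between wedge and the fingers below 0.05 N and contact force between jaw and tube below 0.5 N), for 0.1 s.
At the end, for the whole second after the job is handed in: The wedge lies flat in the slot, in line with the jig (within 0.06 rad), thin end at least 35 mm past the mouth, at rest, and wedged so that by itself the jaw presses the tube with over 3 N; the tube still lies in its saddles (height within 4 mm, moved lengthwise by under 17 mm) (contact force between jaw and tube above 3 N and contact force between jaw and wedge above 1 N and x of wedge_tip in the frame of slot_mouth above 0.035 m and angle between the x axis of wedge and the x axis of jig, either way round below 0.06 rad and z of wedge_tip in the frame of slot_mouth below 0.016 m and z of tube_axis in the frame of jig between 0.032 and 0.041 m and x of tube_axis in the frame of jig between -0.04 and 0 m and linear speed of wedge below 0.005 m/s); the robot touches nothing.
It fails at once if the jaw presses the tube with more than 32 N (contact force between jaw and tube above 32 N).
It fails at once if a bystander is moved more than 20 mm (distance of any of polish_tin, pad, spray from where it was at the start of the episode above 0.02 m).
It also fails if it takes over 58 s, if anything falls off the work surface, if the arm or the gripper's body presses on something with over 40 N, if the wrist force passes 120 N, or if a joint passes its speed limit or range.

ROBOT

A 6-joint arm with a two-finger parallel gripper is mounted at the origin on the work surface. World frame = base frame: x ahead of the robot, y to its left, z up, the work surface at z = 0. Lengths are in mm, angles in rad, forces in N, time in s.
With the tool pointing down it reaches from about 350 to 875 mm from the base axis. Payload 4.2 kg.
Tool frame: the origin (TCP) lies at the very end of the fingers, on their centre line; the grasp point (between the pads) lies 19 mm behind it; z points along the fingers, y is the direction in which the jaws open and shut (so a half turn about z gives the same grasp; the last joint's range is limited). The gripper opens to 85 mm and grips with 20 to 120 N. Pads are 22 mm wide; open, the fingers measure 114 mm over their backs; the gripper's body (76 mm by 85 mm) begins 54 mm behind the grasp point. The pads swing forward as they close: fully open they stand 13 mm farther back than shut.
Start: joints at [0.259, 0.385, 0.008, 0, -1.194, -0.259], TCP at [624.979, 0.025, 231.312] pointing down, gripper open.
Joint ranges: [-3.14, 3.14], [-1.21, 2.06], [-1.07, 1.41], [-3.16, 2.05], [-2.99, -0.16], [-3.1, 3.1]. Speed limits (rad/s): [2.79, 2.79, 3.14, 3.14, 3.14, 3.14].

INTERFACE

Orientations are given as a unit quaternion [x, y, z, w].
In Python, from bench import arm, optics, job gives the robot as it stands.
- The arm moves only by the tool send_rows, never from a script. Its argument "steps" is a list that holds one entry, the list of rows, each a list of 5 numbers: the shift along the tool's x, y, z in cm, then the turn about the tool's z in rad, then the opening, from 0 (shut) to 1 (fully open). A call has 1 to 10 rows; each row shifts and turns the pose as measured when the row begins, along the tool's axes as they then stand; what a row does not reach is not made up. A row lasts 1/12 s, in which the tool goes at most 41.7 mm and 7.16 degrees, less where a joint would pass 70% of its speed; a pose out of reach is approached as far as the arm can. A call with a gripper value outside its range is refused whole. The fingers move at their own pace and stop on an object; the grip force is fixed at half the most. Time passes only in rows, so rows that do not move let the fingers close. It gives the time, the measured TCP pose, the force and the opening at its end, in the units of the state.
- arm.read_state(): the state, without advancing time (a new reading comes with each control period).
- optics.get_image(name): name is "scene" or "side" or "wrist"; returns (picture, depth): 400x640x3 uint8, blue, green, red; 400x640 float32, mm along the optical axis (not along the pixel's ray), 0 where there is no reading.
- optics.get_calibration(name): a dict with "K" (3x3 intrinsics, pixels), "k1" (the pictures are not rectified: a ray, as slopes to the right and down, at radius r is drawn at 1 + k1 r^2 times it, then the intrinsics apply), "rvec" (rotation vector, rad) and "tvec" (3), from world to camera coordinates, as OpenCV has them; the wrist camera has in their place "hand_eye" (4x4, takes a point from camera to tool coordinates, whose origin is the TCP and whose axes are the flange's). Camera axes: x right, y down, z forward; pixel columns grow to the right and rows downward; lengths in mm; the calibration is good to about 2 mm. A picture is of the moment at which its call begins: read the wrist's pose just before it. get_calibration takes no time and is no camera call.
- job.job_done(): hands the job in, once; it reports no verdict.
The state is a dict: "clock": time; "joints": joint angles; "joint_vel": joint speeds; "joint_efforts": joint torques, N m; "position": TCP position; "ee_rot": TCP orientation; "contact_force": force on the tool from outside, world axes, zero at the start; "wrist_torque": the same for the moment, N m; "gripper_width": finger opening in mm.
Only numpy, scipy, OpenCV 4.12 (cv2) and the standard library are available. Lean on these libraries where they do the work, as an engineer would, in place of code of your own. Each camera call takes 0.05 s, during which the arm holds its last target. There are 200 camera calls.

## Working session

There is one attempt and no reset: what is moved stays moved. The work goes in short steps, Python scripts to look and compute and a tool call to move; the robot and the scene stay as the last step left them, time stands still between calls to the robot, and variables do not carry over. Pictures are saved under pics/ and viewed, about 8 in all and at most 12, crops included, and the job is handed in when it is done.

Besides the shell and the picture viewer there is one more tool, called after ">>>" by a JSON object that holds its "op" and its "data". send_rows: Moves the arm, as the interface text tells. Its arguments: {"type":"object","properties":{"steps":{"type":"array","items":{"type":"array","items":{"type":"array","items":{"type":"number"}}}}},"required":["steps"]}

```bash
mkdir -p pics; ls; python3 - <<'E'
from bench import arm, optics
import cv2, numpy as np
print(arm.read_state())
for n in ("scene","side","wrist"):
    p,d=optics.get_image(n); cv2.imwrite(f"pics/{n}0.png",p); np.save(f"pics/{n}0.npy",d); print(n,optics.get_calibration(n))
a=[cv2.imread(f"pics/{n}0.png") for n in("scene","side")]
E
```

```text
pics
{'clock': 0.0, 'joints': array([ 2.58651485e-01,  3.85551715e-01,  6.59772274e-03, -5.04214402e-04,
       -1.19399982e+00, -2.58598857e-01]), 'joint_vel': array([ 3.06027051e-05, -3.29849918e-04,  1.67184223e-03, -9.15336446e-05,
       -2.53856661e-05, -2.08683442e-04]), 'joint_efforts': array([-9.55001960e-04, -3.92286408e+01,  1.88399577e+01,  4.18616563e+00,
       -4.72148502e-03,  8.27910434e-07]), 'position': array([6.24401998e+02, 4.89729807e-02, 2.30212740e+02]), 'ee_rot': array([-0.70705918,  0.70715351,  0.00074489, -0.0008147 ]), 'contact_force': array([ 0.21182939,  0.27546187, -0.26384037]), 'wrist_torque': array([ 0.00488512, -0.01623493, -0.01395371]), 'gripper_width': 85.64025660214807}
scene {'K': array([[390.14261588,   0.        , 324.01628488],
       [  0.        , 390.14261588, 199.6681889 ],
       [  0.        ,   0.        ,   1.        ]]), 'k1': -0.08579743503231466, 'rvec': array([ 1.49233684,  1.81786413, -0.97122186]), 'tvec': array([ 114.77813224, -216.08275735, 1740.65539737])}
side {'K': array([[379.61239883,   0.        , 326.18309054],
       [  0.        , 379.61239883, 203.45475691],
       [  0.        ,   0.        ,   1.        ]]), 'k1': -0.07314659101117137, 'rvec': array([ 2.39492572, -0.27773647,  0.11963473]), 'tvec': array([-488.89159277,  112.35164232,  920.30857653])}
wrist {'K': array([[315.2908569 ,   0.        , 316.98437946],
       [  0.        , 315.2908569 , 202.84490884],
       [  0.        ,   0.        ,   1.        ]]), 'k1': -0.0029685860614196177, 'hand_eye': array([[ 5.13916808e-04, -9.61156481e-01, -2.76003542e-01,
         6.92984607e+01],
       [ 9.99999355e-01,  2.14451832e-04,  1.11518391e-03,
        -3.45386404e-02],
       [-1.01267678e-03, -2.76003937e-01,  9.61155971e-01,
        -1.42525684e+02],
       [ 0.00000000e+00,  0.00000000e+00,  0.00000000e+00,
         1.00000000e+00]])}
```

View pics/scene0.png

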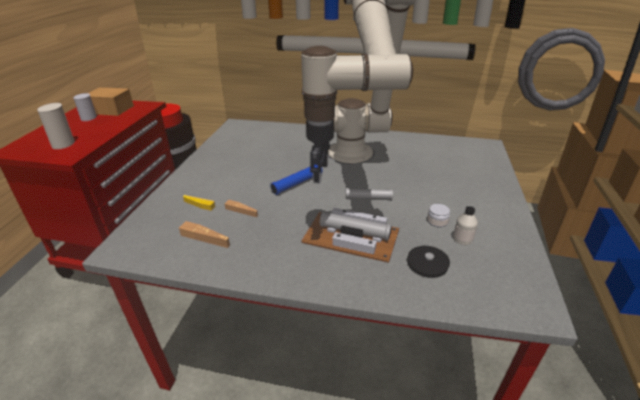

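View pics/side0.png

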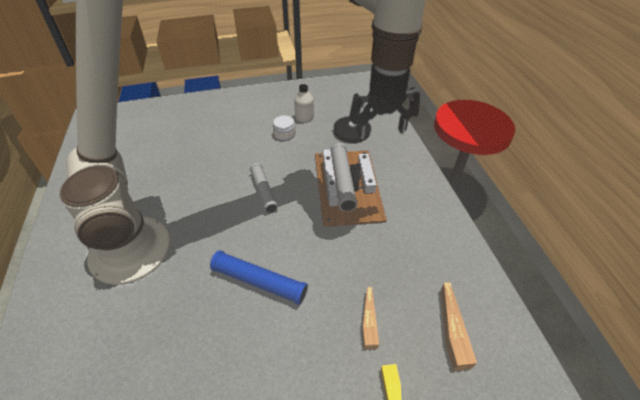

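Scene picture: the small wooden wedge is at (240,208), the bigger one at (205,234), and the jig at (350,235). The side view has the small wedge at (371,317) and the jig at (350,185). Next I'll get world coordinates.

```bash
cat > h.py <<'E'
import numpy as np, cv2
from bench import arm, optics
from scipy.spatial.transform import Rotation as R
def cam_pose(n, st=None):
    c=optics.get_calibration(n)
    if n=="wrist":
        T=np.eye(4);T[:3,:3]=R.from_quat(st["ee_rot"]).as_matrix();T[:3,3]=st["position"]
        return c,T@c["hand_eye"]
    T=np.eye(4);T[:3,:3]=cv2.Rodrigues(c["rvec"])[0];T[:3,3]=c["tvec"]
    return c,np.linalg.inv(T)
def slopes(c,uv):
    K=c["K"];d=(np.asarray(uv,float)-[K[0,2],K[1,2]])/[K[0,0],K[1,1]]
    s=d.copy()
    for _ in range(8): s=d/(1+c["k1"]*(s**2).sum(-1,keepdims=True))
    return s
def cloud(n,depth,st=None):
    c,T=cam_pose(n,st);h,w=depth.shape
    uv=np.stack(np.meshgrid(np.arange(w),np.arange(h)),-1).reshape(-1,2)
    s=slopes(c,uv);z=depth.reshape(-1,1)
    P=np.hstack([s*z,z])@T[:3,:3].T+T[:3,3]
    P[z[:,0]==0]=np.nan
    return P.reshape(h,w,3)
def onplane(n,uv,z,st=None):
    c,T=cam_pose(n,st);s=slopes(c,np.atleast_2d(uv))
    r=np.hstack([s,np.ones((len(s),1))])@T[:3,:3].T;o=T[:3,3]
    return o+r*((z-o[2])/r[:,2])[:,None]
def topmap(P,img,x0,x1,y0,y1,mm=1.0,up=1):
    "top view: image right = world -y ... row down = world -x"
    h,w=int((x1-x0)/mm),int((y1-y0)/mm);o=np.zeros((h,w,3),np.uint8)
    m=np.isfinite(P[...,0]);q=P[m];c=img[m];k=np.argsort(q[:,2]);q=q[k];c=c[k]
    r=((x1-q[:,0])/mm).astype(int);l=((y1-q[:,1])/mm).astype(int)
    g=(r>=0)&(r<h)&(l>=0)&(l<w);o[r[g],l[g]]=c[g]
    return cv2.resize(cv2.dilate(o,np.ones((2,2))),None,fx=up,fy=up)
E
python3 - <<'E'
from h import *
for n in("scene","side"):
    im=cv2.imread(f"pics/{n}0.png");d=np.load(f"pics/{n}0.npy");P=cloud(n,d)
    hsv=cv2.cvtColor(im,cv2.COLOR_BGR2HSV)
    m=cv2.inRange(hsv,(5,80,60),(20,255,255))
    m[(np.nan_to_num(P[...,2],nan=-999)<-8)|(np.nan_to_num(P[...,2],nan=999)>60)|(np.nan_to_num(P[...,0])<200)]=0
    k,l,s,c=cv2.connectedComponentsWithStats(m)
    for i in range(1,k):
        if s[i,4]<60: continue
        q=P[l==i]; q=q[np.isfinite(q[:,0])]
        print(n,s[i],q.mean(0).round(),cv2.minAreaRect(q[:,:2].astype(np.float32)),np.percentile(q[:,2],[10,90]).round())
E
```

```text
scene [225 200  32  17 282] [ 528. -309.   17.] ((523.2928466796875, -305.2024230957031), (131.0618133544922, 32.69023895263672), 77.30113220214844) [ 6. 24.]
scene [ 302  213   97   49 1184] [626.  86.   8.] ((591.657470703125, 86.73990631103516), (284.5882568359375, 162.97482299804688), 83.05465698242188) [ 6. 11.]
scene [179 221  50  26 662] [ 695. -369.   24.] ((677.1138305664062, -370.5979919433594), (199.12994384765625, 74.50826263427734), 74.66588592529297) [ 8. 33.]
side [ 455    0  185  156 3606] [1581.  524.   26.] ((1581.471435546875, 701.4288330078125), (21.11028480529785, 1363.474365234375), 0.09462308883666992) [-1. 53.]
side [347 151  22  14 161] [634. 194.  12.] ((626.8223876953125, 183.04371643066406), (116.33272552490234, 58.0163688659668), 50.1737174987793) [ 8. 13.]
side [ 315  153   71   73 1675] [571.  15.  10.] ((585.0357055664062, 88.01702880859375), (283.2431335449219, 162.69671630859375), 82.49488830566406) [ 8. 12.]
side [ 443  283   34   87 1378] [ 681. -391.   31.] ((690.3546142578125, -368.161376953125), (177.80528259277344, 54.23667907714844), 80.90301513671875) [27. 35.]
side [363 287  16  62 625] [ 517. -326.   23.] ((522.638427734375, -307.1575927734375), (131.79425048828125, 29.975929260253906), 74.14772033691406) [21. 26.]
```

View pics/wrist0.png

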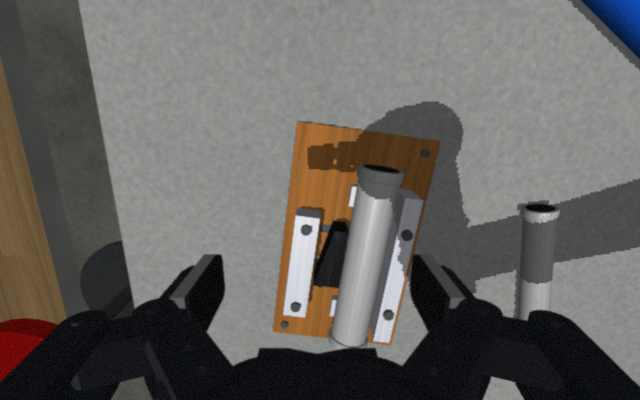

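Wrist view: the rail is at (300,265), with its face on the right. The black jaw is at (335,255), and the slot mouth opens upward, towards world −y. So the wedge is driven roughly along world +y. I'm moving above the small wedge.

>>> {"op": "send_rows", "data": {"steps": [[[3.4,1.12,0.67,0,1],[3.4,1.12,0.67,0,1],[3.4,1.12,0.67,0,1],[3.4,1.12,0.67,0,1],[3.4,1.12,0.67,0,1],[3.4,1.12,0.67,0,1],[3.4,1.12,0.67,0,1],[3.4,1.12,0.67,0,1],[3.4,1.12,0.67,0,1],[0,0,0,0,1]]]}}

```text
clock: 0.98
position: [520.1, -315.3, 163.6]
ee_rot: [0.71, -0.704, -0.003, 0.001]
contact_force: [0.7, 0.3, 0.2]
gripper_width: 85.3
```

```bash
python3 - <<'E'
from h import *
st=arm.read_state();im,d=optics.get_image("wrist");cv2.imwrite("pics/w1.png",im)
print(st["clock"],st["position"],st["ee_rot"])
P=cloud("wrist",d,st);hsv=cv2.cvtColor(im,cv2.COLOR_BGR2HSV)
m=cv2.inRange(hsv,(5,60,80),(22,255,255));m[~((P[...,2]>16)&(P[...,2]<32)&(P[...,0]<600))]=0
m=cv2.morphologyEx(m,cv2.MORPH_OPEN,np.ones((3,3)))
k,l,s,c=cv2.connectedComponentsWithStats(m);i=1+s[1:,4].argmax();print(s[i])
cn=max(cv2.findContours((l==i).astype(np.uint8),cv2.RETR_EXTERNAL,cv2.CHAIN_APPROX_NONE)[0],key=cv2.contourArea)
print("z",np.median(P[l==i][:,2]))
W=onplane("wrist",cn[:,0,:],24,st)[:,:2].astype(np.float32)
print(cv2.approxPolyDP(W.reshape(-1,1,2),4,True)[:,0])
np.save("pics/wc.npy",W)
# rail from wrist0
st0={"position":np.array([624.40,.05,230.21]),"ee_rot":np.array([-0.70705918,0.70715351,0.00074489,-0.0008147])}
P0=cloud("wrist",np.load("pics/wrist0.npy"),st0);im0=cv2.imread("pics/wrist0.png")
g=(abs(P0[...,2]-40)<5);u=np.zeros(g.shape,bool);u[195:330,270:325]=1
q=P0[g&u];print("rail top",len(q),np.median(q[:,2]),cv2.minAreaRect(q[:,:2].astype(np.float32)),cv2.boxPoints(cv2.minAreaRect(q[:,:2].astype(np.float32))))
u[:]=0;u[210:300,312:352]=1;g=(abs(P0[...,2]-46)<5)&(im0.max(-1)<90);q=P0[g&u];print("jaw",len(q),np.median(q[:,2]),cv2.approxPolyDP(cv2.convexHull(q[:,:2].astype(np.float32)),3,True)[:,0])
E
```

```text
0.9833 [ 520.13169896 -315.2859184   163.64700407] [ 0.71000722 -0.7041883  -0.00280932  0.0008381 ]
[ 291  128   57  134 3149]
z 23.80267939082097
[[ 493.30154 -367.02356]
 [ 519.60754 -371.0662 ]
 [ 543.06384 -244.5176 ]
 [ 535.2129  -243.48145]
 [ 500.9537  -324.99222]]
rail top 2472 39.60517495637163 ((635.9070434570312, 107.14795684814453), (130.6207275390625, 43.96628189086914), 82.0506362915039) [[605.10284   45.5054  ]
 [648.64667   39.424957]
 [666.71124  168.79051 ]
 [623.1674   174.87096 ]]
jaw 1211 46.04952732642954 [[628.2569   122.61689 ]
 [603.64075  127.80818 ]
 [596.4742   125.25727 ]
 [585.796     46.931583]
 [605.7235    57.23561 ]]
```

View pics/w1.png

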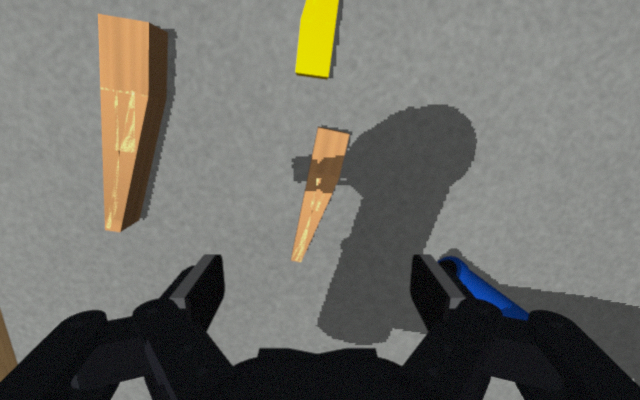

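Wrist view: the wedge's butt is at about (333,130) and its thin end at (297,262). The straight side faces +x, and the wedge axis is at 79.5° in world. I'll align and descend.

>>> {"op": "send_rows", "data": {"steps": [[[0,0,0,0.096,0.8],[0,0,0,0.096,0.8],[1.3,0.12,3,0,0.8],[1.3,0.12,3,0,0.8],[1.2,0.12,3,0,0.8],[0,0,1.5,0,0.8],[0,0,0,0,0.8]]]}}

```text
clock: 1.62
position: [514.1, -348.9, 58.3]
ee_rot: [-0.637, 0.771, -0.001, 0.002]
contact_force: [0.4, -0.7, -0.1]
gripper_width: 68.1
```

```bash
cat >> h.py <<'E'
def delta(goal,ang_deg):
    "goal xyz; ang: desired world angle of the direction opposite to tool x"
    st=arm.read_state();M=R.from_quat(st["ee_rot"]).as_matrix()
    x=-M[:,0];a=np.degrees(np.arctan2(x[1],x[0]))
    print("t",st["clock"],"pos",st["position"].round(1),"ang",a.round(2),"tilt",M[:2,2].round(4),"F",st["contact_force"].round(1),"w",round(st["gripper_width"],1))
    print("tool shift cm",(M.T@(np.array(goal)-st["position"])/10).round(2),"turn",np.radians(a-ang_deg).round(4))
E
python3 - <<'E'
from h import *
delta([509.6,-352,5],79.5)
E
```

```text
t 1.6167 pos [ 514.1 -348.9   58.3] ang 79.16 tilt [0.0037 0.0007] F [ 0.4 -0.7 -0.1] w 68.1
tool shift cm [0.4  0.4  5.33] turn -0.006
```

>>> {"op": "send_rows", "data": {"steps": [[[0.4,0.4,1.8,-0.006,0.7],[0,0,1.8,0,0.7],[0,0,1.4,0,0.7],[0,0,0.3,0,0.7],[0,0,0,0,0.7]]]}}

```text
clock: 2.03
position: [514.4, -349.7, 7.5]
ee_rot: [-0.642, 0.767, -0.003, 0.003]
contact_force: [0.1, 0.4, 0.4]
gripper_width: 59.5
```

```bash
python3 - <<'E'
from h import *
delta([509.6,-352,4],79.5)
E
```

```text
t 2.0333 pos [ 514.4 -349.7    7.5] ang 79.91 tilt [ 0.0083 -0.0021] F [0.1 0.4 0.4] w 59.5
tool shift cm [0.31 0.44 0.35] turn 0.0071
```

>>> {"op": "send_rows", "data": {"steps": [[[0.2,0.3,0.3,0,0.7],[0.1,0.15,0.1,0,0.7],[0,0,0,0,0.7],[0,0,0,0,0.4],[0,0,0,0,0.2],[0,0,0,0,0],[0,0,0,0,0],[0,0,0,0,0],[0,0,0,0,0]]]}}

```text
clock: 2.78
position: [513.3, -352.4, 10.2]
ee_rot: [-0.643, 0.766, -0.008, 0.005]
contact_force: [0.4, -0.5, -0.5]
gripper_width: 26.4
```

```bash
python3 - <<'E'
from h import *
delta([509.6,-352,4],79.5)
E
```

```text
t 2.7833 pos [ 513.3 -352.4   10.2] ang 80.07 tilt [ 0.0182 -0.0065] F [ 0.4 -0.5 -0.5] w 26.4
tool shift cm [0.02 0.38 0.61] turn 0.01
```

>>> {"op": "send_rows", "data": {"steps": [[[0,0,-0.5,0,0],[0,0,-1.5,0,0],[0,0,-3,0,0],[0,0,-3,0,0],[0,0,-3,0,0],[0,0,-3,0,0],[0,0,-3,0,0],[0,0,-1.5,0,0],[0,0,0,0,0]]]}}

```text
clock: 3.53
position: [507.4, -350.8, 201.5]
ee_rot: [-0.643, 0.766, -0.004, 0.002]
contact_force: [-0.7, 0.0, -1.8]
gripper_width: 26.4
```

```bash
python3 - <<'E'
from h import *
delta([570,-10,200],82.8)
E
```

```text
t 3.5333 pos [ 507.4 -350.8  201.5] ang 79.99 tilt [ 0.0086 -0.0031] F [-0.7  0.  -1.8] w 26.4
tool shift cm [-34.65  -0.24   0.1 ] turn -0.049
```

>>> {"op": "send_rows", "data": {"steps": [[[-2,0,0,-0.049,0],[-3.8,0,0,0,0],[-3.8,0,0,0,0],[-3.8,0,0,0,0],[-3.8,0,0,0,0],[-3.8,0,0,0,0],[-3.8,0,0,0,0],[-3.8,0,0,0,0],[-3,0,0,0,0],[-1,0,0,0,0]]]}}

```text
clock: 4.37
position: [545.1, -17.1, 190.4]
ee_rot: [-0.658, 0.753, 0.001, -0.002]
contact_force: [0.9, -0.2, 0.1]
gripper_width: 26.5
```

```bash
python3 - <<'E'
from h import *
delta([570,-10,200],82.8)
st=arm.read_state();im,d=optics.get_image("wrist");cv2.imwrite("pics/w2.png",im);np.save("pics/w2.npy",d)
np.save("pics/w2st.npy",st,allow_pickle=True)
E
```

```text
t 4.3667 pos [545.1 -17.1 190.4] ang 82.27 tilt [-0.0044 -0.0019] F [ 0.9 -0.2  0.1] w 26.5
tool shift cm [-1.03 -2.37 -0.97] turn -0.0093
```

View pics/w2.png

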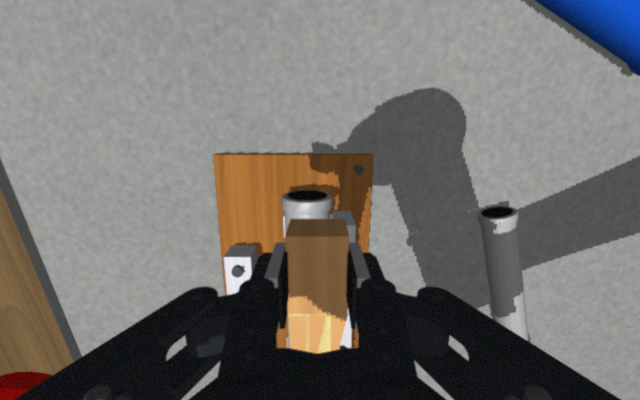

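The wedge is held straight, with its butt's top edge at (290–349, 220). The rail's near end shows at (240,255). I'll refine the jig geometry from the first wrist image.

```bash
python3 - <<'E'
from h import *
st0={"position":np.array([624.40,.05,230.21]),"ee_rot":np.array([-0.70705918,0.70715351,0.00074489,-0.0008147])}
im=cv2.imread("pics/wrist0.png");P=cloud("wrist",np.load("pics/wrist0.npy"),st0);hsv=cv2.cvtColor(im,cv2.COLOR_BGR2HSV)
u=np.zeros(im.shape[:2],np.uint8);u[195:330,270:325]=255
m=cv2.inRange(hsv,(0,0,150),(179,60,255))&u&((abs(P[...,2]-40)<3)*255).astype(np.uint8)
m=cv2.morphologyEx(m,cv2.MORPH_CLOSE,np.ones((11,11)))
k,l,s,_=cv2.connectedComponentsWithStats(m);i=1+s[1:,4].argmax()
c=max(cv2.findContours((l==i).astype(np.uint8),cv2.RETR_EXTERNAL,cv2.CHAIN_APPROX_NONE)[0],key=cv2.contourArea)[:,0]
W=onplane("wrist",c,40,st0)[:,:2].astype(np.float32);r=cv2.minAreaRect(W);print("rail",r,cv2.boxPoints(r).round(1).tolist())
# face line: right-most pixel of each row
f=[]
for v in range(s[i,1]+6,s[i,1]+s[i,3]-6): f.append([np.where(l[v]==i)[0].max()+.5,v])
F=onplane("wrist",np.array(f),40,st0);a=np.polyfit(F[:,1],F[:,0],1);print("face x =",a,"ang",90-np.degrees(np.arctan(a[0])),"res",np.std(F[:,0]-np.polyval(a,F[:,1])))
# board
b=cv2.inRange(hsv,(5,80,30),(20,255,255));
b[:110]=0;b=cv2.morphologyEx(b,cv2.MORPH_OPEN,np.ones((3,3)));k,l2,s2,_=cv2.connectedComponentsWithStats(b);b=(np.isin(l2,[j for j in range(1,k) if s2[j,4]>30 and s2[j,0]>250 and s2[j,0]<445]))
ys,xs=np.where(b);B=onplane("wrist",np.c_[xs,ys],10,st0)[:,:2].astype(np.float32);r=cv2.minAreaRect(B);print("board",r,cv2.boxPoints(r).round(1).tolist())
# jaw back edge (left-most dark px per row), z=46
j=[]
for v in range(228,284):
    q=np.where((im[v,312:352].max(-1)<70)&(abs(P[v,312:352,2]-46)<4))[0]
    if len(q): j.append([q.min()+312-.5,v])
J=onplane("wrist",np.array(j),46,st0);print("jaw edge",J[::8].round(1).tolist())
# wedge in grip, image w2
st=np.load("pics/w2st.npy",allow_pickle=True).item();im=cv2.imread("pics/w2.png");d=np.load("pics/w2.npy");P=cloud("wrist",d,st)
M=R.from_quat(st["ee_rot"]).as_matrix();T=(P-st["position"])@M
hs=cv2.cvtColor(im,cv2.COLOR_BGR2HSV);m=(cv2.inRange(hs,(5,60,40),(25,255,255))>0)&(abs(P[...,2]-190)<60)
for v in range(224,346,12):
    q=np.where(m[v])[0]
    if len(q): print(v,q.min(),q.max(),T[v,q.min()+2].round(1),T[v,q.max()-2].round(1))
E
```

```text
rail ((643.5149536132812, 105.70918273925781), (129.0743865966797, 27.495805740356445), 82.1395034790039) [[621.0999755859375, 43.70000076293945], [648.2999877929688, 39.900001525878906], [666.0, 167.8000030517578], [638.7000122070312, 171.5]]
face x = [1.39310734e-01 6.14948800e+02] ang 82.06912614493694 res 0.33294619911146656
board ((583.5317993164062, 88.75395965576172), (279.21295166015625, 164.89886474609375), 82.11320495605469) [[482.70001220703125, -38.20000076293945], [646.0, -60.79999923706055], [684.4000244140625, 215.6999969482422], [521.0, 238.39999389648438]]
jaw edge [[605.3, 54.6, 46.0], [608.5, 64.1, 46.0], [611.8, 73.7, 46.0], [615.0, 83.5, 46.0], [619.5, 93.4, 46.0], [622.9, 103.5, 46.0], [626.4, 113.7, 46.0]]
224 289 345 [ 17.6 -12.3   0.6] [17.6 12.8  0.6]
236 286 348 [ 17.7 -12.3 -15. ] [ 17.4  12.9 -14.2]
248 273 360 [ 10.2 -18.8 -10.8] [ 10.8  18.7 -12.1]
260 287 347 [  6.1 -12.2 -14.5] [  6.2  12.7 -14.9]
272 288 347 [  0.2 -11.9 -14.6] [  0.   12.9 -14.3]
284 288 346 [ -5.5 -12.  -15.4] [ -6.   12.6 -14.5]
296 287 346 [-12.4 -12.7 -14.2] [-12.2  12.7 -14.6]
308 287 346 [-19.1 -12.9 -13.7] [-19.2  13.  -13.6]
320 288 345 [-25.5 -12.6 -13.9] [-24.3  12.5 -15.6]
332 276 358 [-185.1  -46.5  179.6] [-185.3   47.6  179.9]
344 276 358 [-203.2  -47.2  180.5] [-202.7   48.2  180. ]
```

```bash
python3 - <<'E'
from h import *
delta([589.8,-68.6,70],82.1)
E
```

```text
t 4.4167 pos [545.1 -16.8 190.1] ang 82.3 tilt [-0.0049 -0.0018] F [ 0.2  1.5 -1.4] w 26.1
tool shift cm [ 4.5  -5.18 12.  ] turn 0.0035
```

>>> {"op": "send_rows", "data": {"steps": [[[1.5,-1.7,0,0.003,0],[1.5,-1.7,0,0,0],[1.5,-1.7,0,0,0],[0,0,3,0,0],[0,0,3,0,0],[0,0,3,0,0],[0,0,3,0,0],[0,0,0,0,0]]]}}

```text
clock: 5.08
position: [587.0, -74.3, 60.3]
ee_rot: [-0.657, 0.754, 0.003, -0.005]
contact_force: [-2.0, 0.7, -1.0]
gripper_width: 26.1
```

```bash
python3 - <<'E'
from h import *
delta([589.8,-68.6,25],82.1)
E
```

```text
t 5.0833 pos [587.  -74.3  60.3] ang 82.1 tilt [-0.0115 -0.0021] F [-2.   0.7 -1. ] w 26.1
tool shift cm [-0.61 -0.24  3.52] turn -0.0001
```

>>> {"op": "send_rows", "data": {"steps": [[[-0.3,-0.2,1.5,0,0],[-0.2,-0.1,1.3,0,0],[0,0,0.5,0,0],[0,0,0.1,0,0],[0,0,0,0,0]]]}}

```text
clock: 5.5
position: [589.4, -73.6, 25.7]
ee_rot: [-0.656, 0.755, 0.004, -0.007]
contact_force: [-0.2, 1.1, -1.1]
gripper_width: 26.5
```

```bash
python3 - <<'E'
from h import *
delta([589.8,-68.6,25],82.1)
delta([594.6,-33.9,22],82.1)
for n in("scene","side"):
    p,d=optics.get_image(n); cv2.imwrite(f"pics/{n}1.png",p)
p=cv2.imread("pics/side1.png")[110:240,270:430];q=cv2.imread("pics/scene1.png")[180:270,270:420]
a=cv2.resize(p,(640,520),interpolation=cv2.INTER_CUBIC);cv2.imwrite("pics/s1.png",a)
E
```

```text
t 5.5 pos [589.4 -73.6  25.7] ang 81.97 tilt [-0.0157 -0.0043] F [-0.2  1.1 -1.1] w 26.5
tool shift cm [-0.5   0.03  0.06] turn -0.0023
t 5.5 pos [589.4 -73.6  25.7] ang 81.97 tilt [-0.0157 -0.0043] F [-0.2  1.1 -1.1] w 26.5
tool shift cm [-4.    0.04  0.34] turn -0.0023
```

View pics/s1.png

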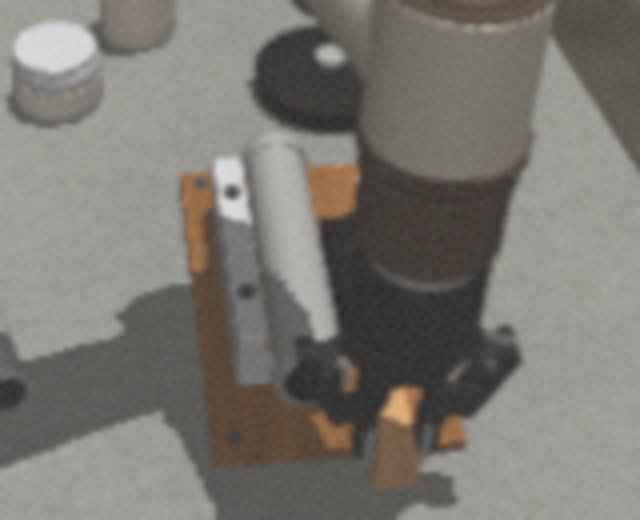

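The wedge is lined up in front of the slot and the fingers are clear of the tube's end. I'm sliding in to about 17 mm.

>>> {"op": "send_rows", "data": {"steps": [[[-0.8,0.02,0.2,0,0],[-0.9,0,0.1,0,0],[-0.8,0,0,0,0],[-0.5,0,0,0,0],[-0.2,0,0,0,0],[0,0,0,0,0]]]}}

```text
clock: 6.1
position: [596.4, -37.4, 26.9]
ee_rot: [-0.656, 0.754, 0.001, -0.004]
contact_force: [-0.6, 0.2, -1.3]
gripper_width: 26.4
```

```bash
python3 - <<'E'
from h import *
delta([593.9,-38.9,20],82.1)
E
```

```text
t 6.1 pos [596.4 -37.4  26.9] ang 82.06 tilt [-0.0077 -0.0033] F [-0.6  0.2 -1.3] w 26.4
tool shift cm [0.18 0.22 0.69] turn -0.0006
```

>>> {"op": "send_rows", "data": {"steps": [[[0.05,0.2,0.2,0,0],[0.05,0.05,0.2,0,0],[0,0,0.15,0,0],[0,0,0.1,0,0],[0,0,0,0,0]]]}}

```text
clock: 6.52
position: [593.5, -37.9, 19.8]
ee_rot: [-0.657, 0.754, 0.001, -0.004]
contact_force: [-0.5, -0.6, -1.2]
gripper_width: 26.5
```

```bash
python3 - <<'E'
from h import *
delta([593.9,-38.9,20],82.1)
E
```

```text
t 6.5167 pos [593.5 -37.9  19.8] ang 82.08 tilt [-0.0072 -0.0032] F [-0.5 -0.6 -1.2] w 26.5
tool shift cm [ 0.1  -0.05 -0.02] turn -0.0004
```

>>> {"op": "send_rows", "data": {"steps": [[[0,0,0.05,0,0.4],[0,0,0,0,0.5],[0,0,0,0,0.5],[0,0,0,0,0.5],[0,0,0,0,0.5]]]}}

```text
clock: 6.93
position: [594.2, -38.6, 19.5]
ee_rot: [-0.656, 0.755, 0.001, -0.003]
contact_force: [0.1, -0.1, 0.6]
gripper_width: 43.0
```

```bash
python3 - <<'E'
from h import *
delta([593.9,-38.9,70],82.1)
E
```

```text
t 6.9333 pos [594.2 -38.6  19.5] ang 82.02 tilt [-0.006  -0.0032] F [ 0.1 -0.1  0.6] w 43.0
tool shift cm [ 0.05  0.05 -5.05] turn -0.0013
```

>>> {"op": "send_rows", "data": {"steps": [[[0,0,-1,0,0.5],[0,0,-2,0,0.5],[0,0,-3,0,0.5],[1,0,-3,0,0.5],[3,0,-2,0,0.2],[3,0,-1,0,0],[3,0,0,0,0],[1,0,0,0,0],[0,0,0,0,0],[0,0,0,0,0]]]}}

```text
clock: 7.77
position: [581.0, -150.8, 154.5]
ee_rot: [-0.658, 0.753, -0.003, -0.002]
contact_force: [-0.7, 0.2, -0.2]
gripper_width: -0.1
```

```bash
cat > look.py <<'E'
from h import *
import sys
delta([593.9,-138.9,120],82.1)
st=arm.read_state();im,d=optics.get_image("wrist");cv2.imwrite(sys.argv[1],im)
P=cloud("wrist",d,st);hs=cv2.cvtColor(im,cv2.COLOR_BGR2HSV)
m=cv2.inRange(hs,(5,60,40),(25,255,255));m[~(abs(P[...,2]-34)<5)]=0
m=cv2.morphologyEx(m,cv2.MORPH_OPEN,np.ones((3,3)))
k,l,s,_=cv2.connectedComponentsWithStats(m)
O=np.array([580.5,119.5]);u=np.array([.1375,.9905]);v=np.array([-.9905,.1375])
for i in range(1,k):
    if s[i,4]<150: continue
    q=P[l==i];print(s[i],"z",np.median(q[:,2]).round(1))
    J=np.c_[(q[:,:2]-O)@u,(q[:,:2]-O)@v]
    for a in np.arange(J[:,0].min(),J[:,0].max(),12):
        g=J[(J[:,0]>=a)&(J[:,0]<a+6)]
        if len(g)>5: print("  x %.1f y %.1f..%.1f"%(g[:,0].mean(),g[:,1].min(),g[:,1].max()))
    print("  butt x",np.percentile(J[:,0],1).round(1))
E
python3 look.py pics/w3.png
```

```text
t 7.7667 pos [ 581.  -150.8  154.5] ang 82.26 tilt [ 0.0018 -0.0068] F [-0.7  0.2 -0.2] w -0.1
tool shift cm [-1.38 -1.11  3.44] turn 0.0027
[ 116    0   32   63 1544] z 32.9
  x -415.1 y -187.9..-164.9
  x -403.5 y -188.1..-167.0
  x -391.5 y -188.1..-169.5
  x -379.6 y -188.0..-171.5
  butt x -417.4
[311 328  12  25 233] z 33.7
  x -133.0 y -41.1..-34.2
  x -121.2 y -42.1..-33.1
  x -109.5 y -43.1..-32.1
  butt x -135.5
```

View pics/w3.png

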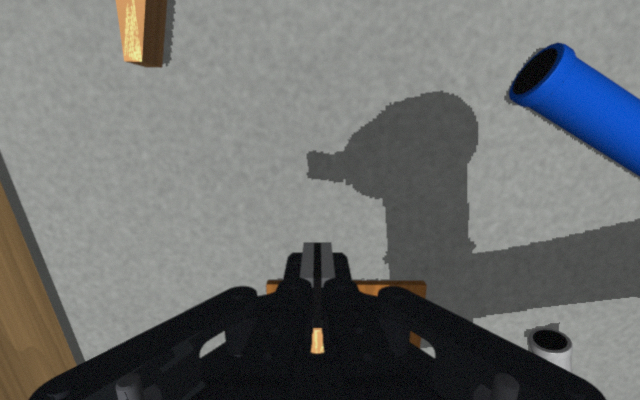

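The closed fingers hide the wedge from the wrist camera, so I'll use the side camera for this check.

```bash
cat > look2.py <<'E'
from h import *
import sys
O=np.array([580.5,119.5]);u=np.array([.1375,.9905]);v=np.array([-.9905,.1375])
for n in("side","scene"):
    im,d=optics.get_image(n);P=cloud(n,d)
    if n=="side": cv2.imwrite(sys.argv[1],cv2.resize(im[120:240,290:410],(600,600),interpolation=cv2.INTER_CUBIC))
    hs=cv2.cvtColor(im,cv2.COLOR_BGR2HSV);m=cv2.inRange(hs,(5,60,40),(25,255,255))>0
    J=np.dstack([(P[...,:2]-O)@u,(P[...,:2]-O)@v,P[...,2]])
    g=m&(J[...,0]>-230)&(J[...,0]<30)&(abs(J[...,1]+36)<30)&(J[...,2]>21)&(J[...,2]<42)
    q=J[g];print(n,len(q))
    if len(q)<8: continue
    print(" z",np.median(q[:,2]).round(1),"x",np.percentile(q[:,0],[1,99]).round(1))
    t=q[q[:,2]>29]
    for a in np.arange(-220,0,15):
        w=t[(t[:,0]>=a)&(t[:,0]<a+15)]
        if len(w)>3: print("  x %d y %.1f..%.1f z %.1f"%(a+7,w[:,1].min(),w[:,1].max(),w[:,2].mean()))
E
python3 look2.py pics/s2.png
```

```text
side 239
 z 33.5 x [-174.1 -102.3]
  x -168 y -50.4..-21.9 z 33.1
  x -153 y -50.2..-22.4 z 34.0
  x -138 y -50.5..-18.3 z 33.8
  x -123 y -45.6..-24.7 z 34.2
  x -108 y -37.4..-26.5 z 33.4
scene 264
 z 32.5 x [-168.3  -44. ]
  x -168 y -50.1..-22.0 z 33.0
  x -153 y -51.9..-24.3 z 33.0
  x -138 y -50.1..-18.5 z 33.2
  x -123 y -52.6..-16.5 z 32.8
  x -108 y -51.1..-25.3 z 32.5
  x -93 y -50.5..-25.8 z 32.7
  x -78 y -50.2..-32.2 z 33.3
  x -63 y -53.9..-31.8 z 33.2
  x -48 y -53.7..-32.4 z 34.3
```

View pics/s2.png

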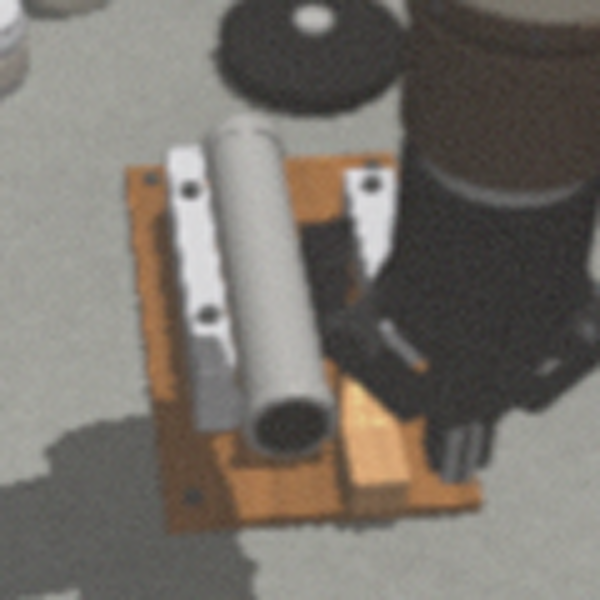

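The wedge lies flat in the slot, in line with the jig. Its butt is at jig x ≈ −172, which puts the tip about 17 mm in, and it has been let go. Next I go behind the butt with the fingers shut.

```bash
python3 - <<'E'
from h import *
delta([587.4,-92.5,21],82.1)
E
```

```text
t 7.9167 pos [ 581.  -149.6  153.6] ang 82.39 tilt [ 0.0005 -0.0067] F [-0.4  0.2 -0.6] w -0.3
tool shift cm [-5.83  0.14 13.23] turn 0.005
```

>>> {"op": "send_rows", "data": {"steps": [[[-1,0,3,0.005,0],[-1,0,3,0,0],[-1,0.1,3,0,0],[-1,0,2,0,0],[-0.8,0,1.2,0,0],[-0.5,0,0.8,0,0],[0,0,0,0,0]]]}}

```text
clock: 8.5
position: [589.7, -88.6, 17.4]
ee_rot: [-0.66, 0.751, -0.004, -0.002]
contact_force: [0.6, -0.9, 0.6]
gripper_width: 0.1
```

```bash
python3 - <<'E'
from h import *
delta([588.8,-82.6,20],82.1)
E
```

```text
t 8.5 pos [589.7 -88.6  17.4] ang 82.68 tilt [ 0.0012 -0.0084] F [ 0.6 -0.9  0.6] w 0.1
tool shift cm [-0.58  0.16 -0.27] turn 0.01
```

```bash
cat > s.py <<'E'
from h import *
O=np.array([580.5,119.5]);u=np.array([.1375,.9905]);v=np.array([-.9905,.1375])
st=arm.read_state();p=st["position"][:2]-O;f=st["contact_force"]
x=-R.from_quat(st["ee_rot"]).as_matrix()[:,0]
print("t %.2f jig x %.1f y %.1f z %.1f  F push %.1f lat %.1f z %.1f ang %.2f"%(st["clock"],p@u,p@v,st["position"][2],-f[:2]@u,f[:2]@v,f[2],np.degrees(np.arctan2(x[1],x[0]))))
E
```

>>> {"op": "send_rows", "data": {"steps": [[[-0.5,0.1,-0.1,0.005,0],[-0.5,0.05,-0.1,0.005,0],[-0.3,0,0,0,0],[-0.2,0,0,0,0],[0,0,0,0,0]]]}}

```text
clock: 8.92
position: [592.5, -70.8, 22.2]
ee_rot: [-0.657, 0.754, -0.005, -0.001]
contact_force: [0.5, -0.2, -0.0]
gripper_width: -0.1
```

```bash
python3 s.py
```

```text
t 8.92 jig x -186.9 y -38.0 z 22.2  F push 0.1 lat -0.5 z -0.0 ang 82.19
```

>>> {"op": "send_rows", "data": {"steps": [[[-0.2,0.15,0.1,0,0],[-0.2,0,0,0,0],[-0.2,0,0,0,0],[-0.2,0,0,0,0]]]}}

```text
clock: 9.25
position: [592.7, -63.0, 23.1]
ee_rot: [-0.657, 0.754, -0.006, 0.001]
contact_force: [0.4, 0.2, -0.2]
gripper_width: -0.0
```

>>> {"op": "send_rows", "data": {"steps": [[[-0.2,0,0,0,0],[-0.2,0,0,0,0],[-0.2,0,0,0,0]]]}}

```text
clock: 9.5
position: [593.5, -56.9, 23.1]
ee_rot: [-0.656, 0.754, -0.006, 0.001]
contact_force: [-0.8, -0.8, 0.5]
gripper_width: 0.1
```

```bash
python3 s.py
```

```text
t 9.50 jig x -173.0 y -37.1 z 23.1  F push 0.9 lat 0.6 z 0.5 ang 82.07
```

>>> {"op": "send_rows", "data": {"steps": [[[-0.2,0.05,0.1,0,0],[-0.2,0,0,0,0],[-0.2,0,0,0,0]]]}}

```text
clock: 9.75
position: [594.0, -50.6, 22.1]
ee_rot: [-0.657, 0.754, -0.006, 0.001]
contact_force: [-0.0, -6.1, 0.9]
gripper_width: 0.1
```

>>> {"op": "send_rows", "data": {"steps": [[[-0.2,0.02,0,0,0],[-0.2,0,0,0,0],[-0.2,0,0,0,0]]]}}

```text
clock: 10.0
position: [594.0, -47.3, 22.2]
ee_rot: [-0.657, 0.754, -0.007, -0.002]
contact_force: [0.1, -5.9, 0.4]
gripper_width: -0.1
```

```bash
python3 s.py; python3 look2.py pics/s3.png|head -3
```

```text
t 10.00 jig x -163.3 y -36.3 z 22.2  F push 5.9 lat -0.9 z 0.4 ang 82.08
side 27
 z 32.8 x [-170.5 -104. ]
  x -168 y -51.4..-48.5 z 35.1
```

>>> {"op": "send_rows", "data": {"steps": [[[-0.2,0,0,0,0],[-0.2,0,0,0,0]]]}}

```text
clock: 10.27
position: [594.2, -45.4, 22.2]
ee_rot: [-0.656, 0.754, -0.007, -0.003]
contact_force: [-0.3, -5.9, 0.2]
gripper_width: 0.0
```

>>> {"op": "send_rows", "data": {"steps": [[[-0.2,0,0,0,0],[-0.2,0,0,0,0]]]}}

```text
clock: 10.43
position: [594.4, -43.8, 22.2]
ee_rot: [-0.656, 0.755, -0.008, -0.005]
contact_force: [0.4, -5.8, 0.4]
gripper_width: 0.1
```

```bash
python3 s.py
```

```text
t 10.43 jig x -159.8 y -36.2 z 22.2  F push 5.6 lat -1.2 z 0.4 ang 82.01
```

>>> {"op": "send_rows", "data": {"steps": [[[-0.2,0,0,0,0],[-0.2,0,0,0,0],[-0.2,0,0,0,0],[-0.2,0,0,0,0],[-0.2,0,0,0,0]]]}}

```text
clock: 10.85
position: [595.1, -39.8, 22.3]
ee_rot: [-0.655, 0.755, -0.009, -0.008]
contact_force: [1.7, -6.1, 0.3]
gripper_width: 0.2
```

>>> {"op": "send_rows", "data": {"steps": [[[-0.2,0,0,0,0],[-0.2,0,0,0,0],[-0.2,0,0,0,0],[-0.2,0,0,0,0],[-0.2,0,0,0,0]]]}}

```text
clock: 11.27
position: [596.3, -35.6, 22.4]
ee_rot: [-0.655, 0.756, -0.011, -0.012]
contact_force: [0.9, -5.9, -0.8]
gripper_width: 0.1
```

```bash
python3 s.py
```

```text
t 11.27 jig x -151.5 y -36.9 z 22.4  F push 5.7 lat -1.7 z -0.8 ang 81.81
```

>>> {"op": "send_rows", "data": {"steps": [[[-0.2,0.03,0,0.003,0],[-0.2,0.03,0,0.002,0],[-0.2,0.03,0,0,0],[-0.2,0,0,0,0],[-0.2,0,0,0,0]]]}}

```text
clock: 11.68
position: [596.9, -31.2, 22.5]
ee_rot: [-0.652, 0.758, -0.013, -0.015]
contact_force: [0.9, -5.4, 0.1]
gripper_width: 0.5
```

>>> {"op": "send_rows", "data": {"steps": [[[-0.2,0,0,0,0],[-0.2,0,0,0,0],[-0.2,0,0,0,0],[-0.2,0,0,0,0],[-0.2,0,0,0,0]]]}}

```text
clock: 12.1
position: [598.8, -26.5, 22.6]
ee_rot: [-0.652, 0.758, -0.015, -0.017]
contact_force: [1.3, -5.1, 0.3]
gripper_width: -0.1
```

```bash
python3 s.py; python3 look2.py pics/s4.png|head -3
```

```text
t 12.10 jig x -142.1 y -38.2 z 22.6  F push 4.9 lat -2.0 z 0.3 ang 81.36
side 34
 z 32.5 x [-152.7  -76.9]
  x -153 y -52.6..-26.6 z 34.7
```

View pics/s4.png

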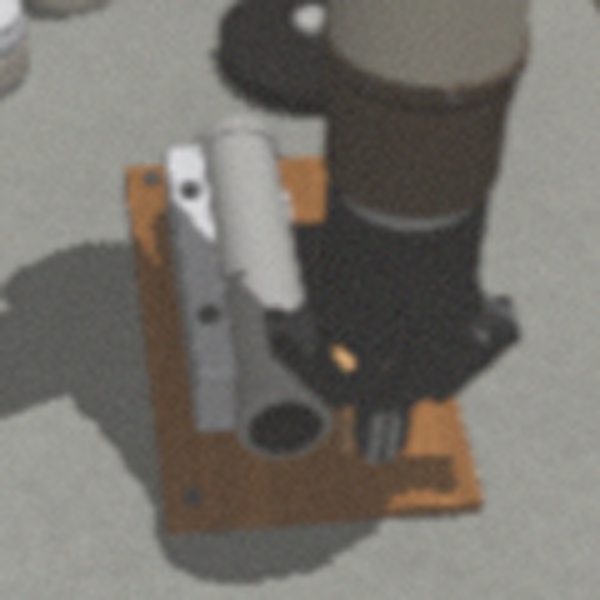

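The tube is still in its saddles. The left knuckle comes close to it, so I'll check the gripper's profile from depth before going on.

```bash
python3 - <<'E'
from h import *
st=arm.read_state();im,d=optics.get_image("wrist");P=cloud("wrist",d,st)
M=R.from_quat(st["ee_rot"]).as_matrix();T=(P-st["position"])@M
print("tool axes",M.round(3).tolist())
g=(im.max(-1)<75)&(T[...,2]<0)&(abs(T[...,0])<60)&(abs(T[...,1])<80);q=T[g]
for z in range(-100,0,10):
    w=q[(q[:,2]>=z)&(q[:,2]<z+10)]
    if len(w)>5: print(z,"y",w[:,1].min().round(),w[:,1].max().round(),"x",w[:,0].min().round(),w[:,0].max().round())
O=np.array([580.5,119.5]);u=np.array([.1375,.9905]);v=np.array([-.9905,.1375])
im,d=optics.get_image("side");P=cloud("side",d);J=np.dstack([(P[...,:2]-O)@u,(P[...,:2]-O)@v,P[...,2]])
g=(J[...,2]>25)&(J[...,2]<66)&(abs(J[...,1]-12)<35)&(J[...,0]<-110)&(J[...,0]>-160)&(np.ptp(im.astype(int),axis=2)<25)
q=J[g];print("tube end",len(q),q.min(0).round(1),q.max(0).round(1))
E
```

```text
tool axes [[-0.15, -0.989, -0.007], [-0.988, 0.15, -0.045], [0.046, 0.0, -0.999]]
-100 y -60.0 61.0 x 11.0 20.0
-90 y -62.0 62.0 x 2.0 18.0
-80 y -57.0 57.0 x -9.0 17.0
-70 y -49.0 50.0 x -10.0 17.0
-60 y -40.0 42.0 x -10.0 14.0
-50 y -32.0 34.0 x -12.0 13.0
-40 y -13.0 62.0 x -24.0 12.0
-30 y -13.0 71.0 x -8.0 11.0
-20 y -13.0 71.0 x -11.0 11.0
-10 y -13.0 72.0 x -9.0 11.0
tube end 258 [-137.4  -15.8   25.2] [-110.    46.9   62.8]
```

Clearance is fine: the knuckles sit above z≈67, and the fingers are within ±13 mm, while the tube's edge is at jig y ≈ −16. I'm continuing to drive.

>>> {"op": "send_rows", "data": {"steps": [[[-0.2,0.05,0,-0.005,0],[-0.2,0.05,0,-0.005,0],[-0.2,0.05,0,0,0],[-0.2,0,0,0,0]]]}}

```text
clock: 12.63
position: [599.4, -23.0, 22.8]
ee_rot: [-0.655, 0.755, -0.017, -0.019]
contact_force: [1.6, -6.4, 0.3]
gripper_width: -0.1
```

```bash
python3 s.py
```

```text
t 12.63 jig x -138.5 y -38.4 z 22.8  F push 6.1 lat -2.4 z 0.3 ang 81.91
```

>>> {"op": "send_rows", "data": {"steps": [[[-0.2,0,0,0,0],[-0.2,0,0,0,0],[-0.2,0,0,0,0],[-0.2,0,0,0,0]]]}}

```text
clock: 12.97
position: [599.9, -22.2, 23.0]
ee_rot: [-0.655, 0.755, -0.019, -0.024]
contact_force: [2.4, -9.1, -0.0]
gripper_width: 0.1
```

```bash
python3 s.py
```

```text
t 12.97 jig x -137.7 y -38.7 z 23.0  F push 8.7 lat -3.6 z -0.0 ang 81.85
```

It has nearly stopped and the force is rising. I'll press to about 13–15 N.

>>> {"op": "send_rows", "data": {"steps": [[[-0.25,0,0,0,0],[-0.3,0,0,0,0]]]}}

```text
clock: 13.13
position: [599.8, -22.0, 23.0]
ee_rot: [-0.654, 0.755, -0.02, -0.028]
contact_force: [2.4, -14.9, 0.6]
gripper_width: 0.0
```

```bash
python3 s.py
```

```text
t 13.13 jig x -137.5 y -38.6 z 23.0  F push 14.5 lat -4.4 z 0.6 ang 81.80
```

>>> {"op": "send_rows", "data": {"steps": [[[-0.3,0,0,0,0]]]}}

```text
clock: 13.22
position: [599.8, -22.1, 23.1]
ee_rot: [-0.654, 0.756, -0.02, -0.03]
contact_force: [2.5, -13.4, 0.9]
gripper_width: -0.1
```

```bash
python3 s.py
```

```text
t 13.22 jig x -137.6 y -38.6 z 23.1  F push 12.9 lat -4.3 z 0.9 ang 81.77
```

It's hard-stopped at about 14 N with no further movement. I'm backing off.

>>> {"op": "send_rows", "data": {"steps": [[[0.2,0,0,0,0],[0.4,0,0,0,0],[1,0,0,0,0],[2,0,0,0,0],[2,0,-1,0,0],[2,0,-3,0,0],[2,0,-3,0,0],[3,0,-3,0,0],[3,0,-2,0,0],[0,0,0,0,0]]]}}

```text
clock: 14.05
position: [577.5, -173.3, 155.9]
ee_rot: [-0.656, 0.754, -0.019, -0.032]
contact_force: [1.1, 0.5, 0.3]
gripper_width: 0.5
```

```bash
python3 s.py; python3 look2.py pics/s5.png
```

```text
t 14.05 jig x -290.4 y -37.3 z 155.9  F push -0.7 lat -1.0 z 0.3 ang 82.06
side 130
 z 33.8 x [-127.8    0.3]
  x -123 y -35.4..-24.1 z 33.3
  x -63 y -49.2..-26.5 z 35.3
  x -48 y -51.7..-33.4 z 34.2
  x -33 y -51.5..-35.5 z 34.0
  x -18 y -51.5..-37.9 z 34.8
  x -3 y -50.4..-43.6 z 34.0
scene 220
 z 33.0 x [-123.7   -4.7]
  x -123 y -51.4..-23.4 z 33.4
  x -108 y -54.7..-26.0 z 32.8
  x -93 y -54.3..-22.2 z 33.0
  x -78 y -51.5..-25.9 z 32.9
  x -63 y -53.1..-26.6 z 33.2
  x -48 y -57.4..-25.7 z 35.6
  x -33 y -45.0..-31.7 z 34.0
  x -18 y -46.5..-36.5 z 35.1
  x -3 y -44.0..-38.0 z 35.6
```

View pics/s5.png

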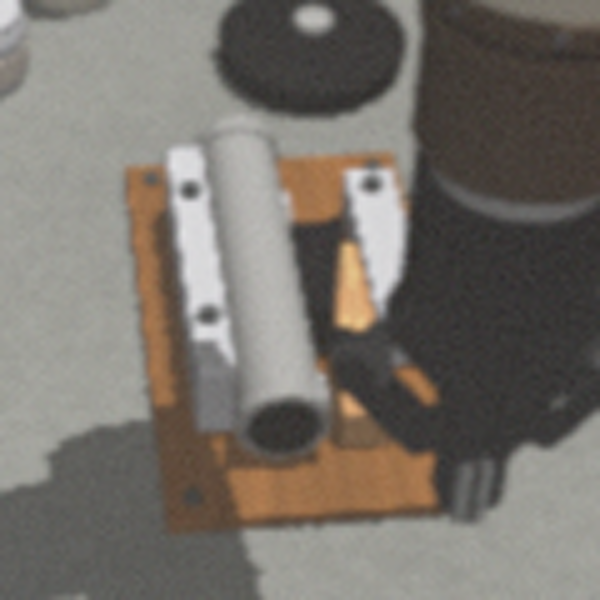

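```bash
python3 -c "
from bench import job; print(job.job_done())"
```

```text
the job is handed in; nothing more can be done
None
```

The wedge is driven home in the slot, and the jaw should be holding the tube firmly. I couldn't measure the jaw's force on the tube directly. I handed the job in at about 14 s of the 58 s allowed, and no verdict was reported.

- **Placing:** I gripped the smaller wooden wedge by its thick end and slid it in, thin end about 17 mm past the mouth. I let go there while it was still loose. The side and scene cameras showed it flat and in line with the jig.
- **Driving:** I pushed the thick end forward in small steps with the fingers shut. It took about 5–6 N until the wedge stopped, about 64 mm in. The force then rose to about 14.5 N, and further pushes moved it less than 0.3 mm.
- **Last checks:** After backing off, the wedge lay flat against the rail with its thin end about 64 mm past the mouth. The tube looked to be in its saddles, against the fence, and the robot was touching nothing.
- **What disagreed:**
  - The side and scene cameras differed by about 4 mm on where the thick end sits.
  - While pushing, the tool tilted slightly and the sideways force reached about 4 N.
  - I didn't check the tin or the spray bottle closely at the end, but the arm never worked near them.

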